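Index the bench turntable to its next hole

ROBOT

A 6-joint arm with a two-finger parallel gripper is mounted at the origin on the work surface. World frame = base frame: x ahead of the robot, y to its left, z up, the work surface at z = 0. Lengths are in m, angles in rad, forces in N, time in s.
With the tool pointing down it reaches from about 0.275 to 0.75 m from the base axis. Payload 10.2 kg.
Tool frame: the origin (TCP) lies midway between the tips of the shut fingers; the grasp point (between the pads) lies 19 mm behind it; z points along the fingers, x is the direction in which the jaws open and shut, and the axes are right-handed (so a half turn about z gives the same grasp; the last joint's range is limited). The gripper opens to 88 mm and grips with 3 to 60 N. Pads are 18 mm wide; open, the fingers measure 123 mm over their backs; the gripper's body (75 mm by 187 mm) begins 45 mm behind the grasp point.
Start: joints at [-1.383, 0.313, 1.498, -0, 1.331, -0.223], TCP at [0.21, -0.481, 0.239] pointing down, gripper open.
Joint ranges: [-2.94, 2.94], [-0.97, 2.17], [0.19, 2.56], [-1.23, 4.37], [0.02, 3.11], [-2.88, 2.88]. Speed limits (rad/s): [2.39, 2.39, 3.01, 3.14, 3.14, 3.14].

INTERFACE

Orientations are given as [roll, pitch, yaw] about the fixed x, y, z axes, in that order (R = Rz(yaw) Ry(pitch) Rx(roll)).
In Python, from cell import arm gives the robot as it stands.
- The arm moves only by the tool servo_tool, never from a script. Its argument "steps" is one flat list of numbers, 7 for each row, row after row: the shift along the world's x, y, z scaled (see below), then the turn, a rotation vector about the world's x, y, z scaled (see below), then the closure, from 0 (fully open) to 1 (shut). In form: [x, y, z, wx, wy, wz, jaw, x, y, z, wx, wy, wz, jaw, ...]. A call has 1 to 20 rows; each row is the pose to reach, as a shift and turn from the pose commanded when the call began, turning the shorter way round; what a row does not reach only later rows make up. The controller multiplies each number of a shift by 200 mm and each number of a turn by 180 degrees. A row lasts 1/10 s, in which the tool goes at most 50 mm and 8.59 degrees, less where a joint would pass 70% of its speed; a pose out of reach is approached as far as the arm can. A call with a number of a shift or a turn outside -1 to 1 is refused whole. A call with a gripper value outside its range is refused whole. The fingers move at their own pace and stop on an object; "squeeze" is the grip in N (left out, the last holds). Time passes only in rows, so rows that repeat a pose let the fingers close. It gives the time, the measured TCP pose, the force and the opening at its end, in the units of the state.
- arm.state(): the state, without advancing time (a new reading comes with each control period).
- arm.camera(name): name is "scene" or "top"; returns the picture (420x560x3 uint8, red, green, blue); there is no depth.
- arm.camera_model(name): a dict with "fx", "fy", "cx", "cy" (pixels), "position" and "orientation" of the camera in the world. Camera axes: x right, y down, z forward; pixel columns grow to the right and rows downward; lengths in m; the calibration is good to about 2 mm. A picture is of the moment at which its call begins. camera_model takes no time and is no camera call.
- arm.finish_job(): hands the job in, once; it reports no verdict.
Trained networks look in the newest picture that a camera, given by its name, has taken for a name from the list of things; names that differ only in an ending like _2 or _b are one class to them, and where a whole thing is asked for, a point or a joint stands for the part that bears it (a point fixed in the world has none). Each returns a list of dicts, best first, with "score" (0 to 1); they miss things now and then, are a little off and sometimes report something else, mostly with a low value. They report only what shows in the picture. A call takes as long as a camera call. They do not tell look-alikes from the thing itself.
- arm.outline_of(camera, target): "pixels" (420x560 bool, what is visible of it) and "rect" ([left, top, right, bottom] in pixels, round what is visible of it).
The state is a dict: "t": time; "qpos": joint angles; "qvel": joint speeds; "effort": joint torques, N m; "eef_pos": TCP position; "ee_rot": TCP orientation; "wrist_force": force on the tool from outside, world axes, zero at the start; "torque": the same for the moment, N m; "width": finger opening in m.
Only numpy, scipy, OpenCV 4.12 (cv2) and the standard library are available. Lean on these libraries where they do the work, as an engineer would, in place of code of your own. Each camera call takes 0.05 s, during which the arm holds its last target.

TASK

Index the turntable one hole anticlockwise, seen from above, so that the next screws of the valve bonnet come round: with the fingertips press the black plunger knob on the table's arm fully in, swing the arm round with it to the very next hole without running past, and let the knob spring back out so that the table is locked there. Do not turn it the other way, and do not lift or shift the loose bonnet on the table; leave the socket, the spanner and the valve where they are.

Things in the scene. Friction and masses are not known exactly. Their poses are not given: they have to be found in the camera images.
- pivot (a point): Point on the turntable's upright turning axis, level with the top of its round aluminium faceplate (172 mm diameter, 78 mm above the bench); fixed. The base is bolted down. Below the faceplate lies the fixed steel index disc (228 mm diameter, top 60 mm above the bench), whose eight 13 mm holes, 45 degrees apart at 100 mm radius, show outside the faceplate.
- knob_top (a point): Centre of the top of the plunger's black mushroom knob (head 40 mm diameter, 10 mm thick, flat crown 30 mm across), moving with it. It is upright at the end of the table's radial arm, 134 mm from the turning axis, top 111 mm above the bench when out; below it a 12 mm stem and a 40 mm round housing, top at 88 mm. It is pressed straight down and goes round with the table.
- plunger (a joint): Press-in of the knob, m: 0 fully out (pin in a hole: locked), 0.012 at its stop; the spring pushes back about 5 N out, 9 N at the stop. Beyond 0.0095 the pin, which works from below the disc, is out of the hole and the table turns freely. Let go between holes it stays at about 0.0095, riding under the disc; within about 3 mm of a hole's centre it springs out to 0 and locks.
- turntable (a joint): Angle of the table, rad, growing anticlockwise seen from above; about 0 at the start (locked in its hole, up to 0.02 of play either way). The next hole is at 0.785 (45 degrees). Unlocked, it turns with about 0.15 N m (1.2 N at the knob) and stays where it is left.
- bonnet_centre (a point): Centre, half-way up, of the loose grey plastic valve bonnet with eight steel screws lying on the faceplate: flange 126 mm diameter, 16 mm thick, hub 50 mm diameter, 38 mm high in all, 0.3 to 0.6 kg. It lies in the middle between three short dowels and goes round with the table. To be left lying there.
- seat (a point): Centre of the faceplate's top, on the turning axis, where the bonnet lies; turns with the table.
- socket_centre (a point): Centre of a steel wrench socket standing on the bench near the turntable, 34 mm diameter, 40 mm high. Leave it alone.
- spanner_grip (a point): Middle of the handle of a steel spanner, 170 mm long, lying on the bench near the turntable. Leave it alone.
- valve_centre (a point): Centre of a grey plastic pipe valve with a red lever, standing on the bench near the turntable, 62 mm diameter, 96 mm high. Leave it alone.
Mind the look-alikes: they are no part of the job. What is shaped like the part that bears bonnet_centre but green is not meant.

How it is judged:
By the outcome, as a careful person would: the job done as asked, in the order asked, and still so for the second after the job is handed in, with the robot touching nothing.
It also fails if it takes over 32 s, if anything falls off the work surface, if the arm or the gripper's body presses on something with over 40 N, if the wrist force passes 120 N, or if a joint passes its speed limit or range.

## Working session

There is one attempt and no reset: what is moved stays moved. The work goes in short steps, Python scripts to look and compute and a tool call to move; the robot and the scene stay as the last step left them, time stands still between calls to the robot, and variables do not carry over. Pictures are saved under pics/ and viewed, and the job is handed in when it is done.

Besides the shell and the picture viewer there is one more tool, called after "Call:" by a JSON object that holds its "api" and its "payload", one argument or row to a line. servo_tool: Moves the arm, as the interface text tells. Its arguments: {"type":"object","properties":{"steps":{"type":"array"},"squeeze":{"type":"number"}},"required":["steps"]}

```bash
mkdir -p pics; ls
python3 - <<'E'
from cell import arm
import cv2,json
for n in("scene","top"):
    im=arm.camera(n); cv2.imwrite(f"pics/{n}0.png",im[:,:,::-1]); print(n,arm.camera_model(n))
    for t in("knob_top","bonnet_centre"):
        for o in arm.outline_of(n,t): print(t,round(o["score"],2),o["rect"])
print(arm.state())
E
```

```text
pics
scene {'fx': 447.10160387419444, 'fy': 447.10160387419444, 'cx': 277.97948030173455, 'cy': 202.8529796663813, 'position': array([ 0.95270653, -0.48646898,  0.74371064]), 'orientation': array([-2.36442075,  0.00749697,  0.59256922])}
knob_top 0.85 [184.6, 255.6, 216.0, 288.3]
bonnet_centre 0.76 [212.5, 203.9, 281.6, 254.9]
bonnet_centre 0.73 [95.7, 224.9, 159.2, 279.9]
bonnet_centre 0.71 [295.8, 286.9, 367.7, 352.7]
top {'fx': 387.9408473441303, 'fy': 387.9408473441303, 'cx': 271.95832650615347, 'cy': 214.01138201666168, 'position': array([0.4362588 , 0.04880376, 0.9781892 ]), 'orientation': array([-2.97151205e+00, -1.34288101e-03, -1.58579846e+00])}
knob_top 0.59 [359.1, 215.2, 377.0, 231.7]
bonnet_centre 0.79 [340.5, 281.8, 398.4, 336.5]
bonnet_centre 0.63 [295.7, 117.1, 345.1, 166.5]
{'t': 0.3, 'qpos': array([-1.38340718e+00,  3.13072312e-01,  1.49794576e+00, -1.81344619e-05,
        1.33099161e+00, -2.23392273e-01]), 'qvel': array([-0.00075705, -0.00146007,  0.00044056,  0.00172782, -0.0003314 ,
        0.00092308]), 'effort': array([-1.28444961e-03, -4.01732469e+01, -2.52099109e+01,  6.94003771e-02,
        3.32770811e-02, -4.35094103e-05]), 'eef_pos': array([ 0.20961966, -0.48125131,  0.23853937]), 'ee_rot': array([-3.14151744e+00,  4.10563529e-04, -1.16001058e+00]), 'wrist_force': array([-0.26048555, -0.47634586,  0.28625071]), 'torque': array([ 0.00422709, -0.02981308,  0.0282745 ]), 'width': 0.08812259180719631}
```

View pics/scene0.png

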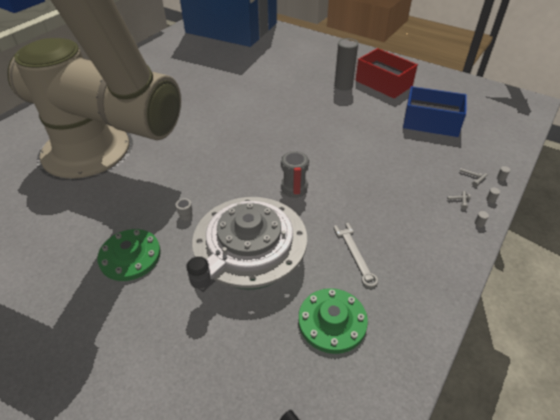

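View pics/top0.png

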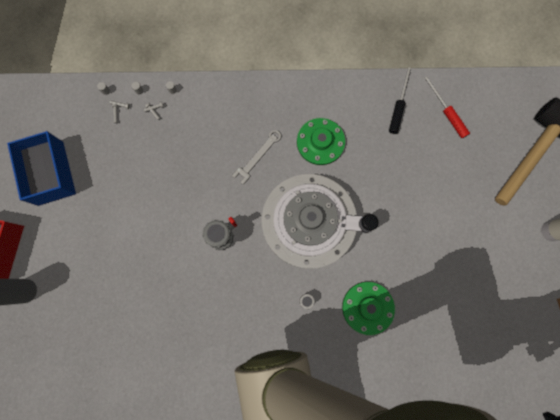

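The grey bonnet sits on the turntable at top (312,216) / scene (248,225), and the green look-alikes are at top (321,140), (369,307). The black knob shows at top (368,222) / scene (199,266). Other black things are the screwdriver handle at top (397,117) and the hammer head at (548,115), neither of which is on the table's arm.

```bash
cat > h.py <<'E'
import numpy as np,cv2
from scipy.spatial.transform import Rotation as R
from cell import arm
def ray(n,u,v,z):
    m=arm.camera_model(n); d=R.from_euler('xyz',m["orientation"]).as_matrix()@np.array([(u-m["cx"])/m["fx"],(v-m["cy"])/m["fy"],1])
    p=m["position"]; return p+d*(z-p[2])/d[2]
def proj(n,P):
    m=arm.camera_model(n); q=(np.atleast_2d(P)-m["position"])@R.from_euler('xyz',m["orientation"]).as_matrix()
    return np.c_[m["fx"]*q[:,0]/q[:,2]+m["cx"],m["fy"]*q[:,1]/q[:,2]+m["cy"]]
def circ(c,r,n=72):
    a=np.linspace(0,2*np.pi,n); return np.c_[c[0]+r*np.cos(a),c[1]+r*np.sin(a),np.full(n,c[2])]
E
python3 - <<'E'
from h import *
print(ray("top",312,216,.116),ray("scene",248,218,.116))
print(ray("top",310,222,.06),ray("scene",250,240,.06))
print(ray("top",369.5,222,.111),ray("scene",199,265,.111))
for n,b in(("scene",(170,180,320,300)),("top",(250,160,400,280))):
    im=cv2.imread(f"pics/{n}0.png"); x0,y0,x1,y1=b
    cv2.imwrite(f"pics/{n}0c.png",cv2.resize(im[y0:y1,x0:x1],None,fx=5,fy=5,interpolation=cv2.INTER_CUBIC))
E
```

```text
[ 0.5784182  -0.04472512  0.116     ] [ 0.57890735 -0.04208628  0.116     ]
[ 0.5731703  -0.04554037  0.06      ] [ 0.58428859 -0.0478606   0.06      ]
[ 0.56357457 -0.17482526  0.111     ] [ 0.57115681 -0.17562981  0.111     ]
```

View pics/scene0c.png

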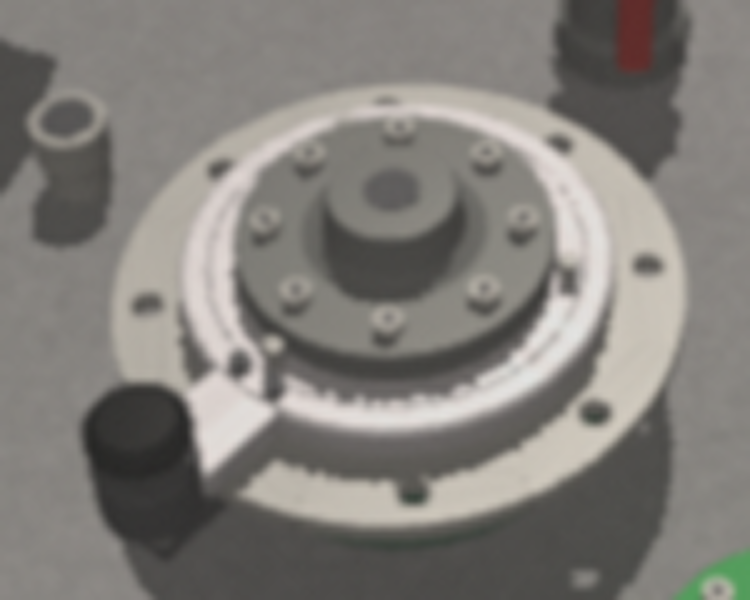

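View pics/top0c.png

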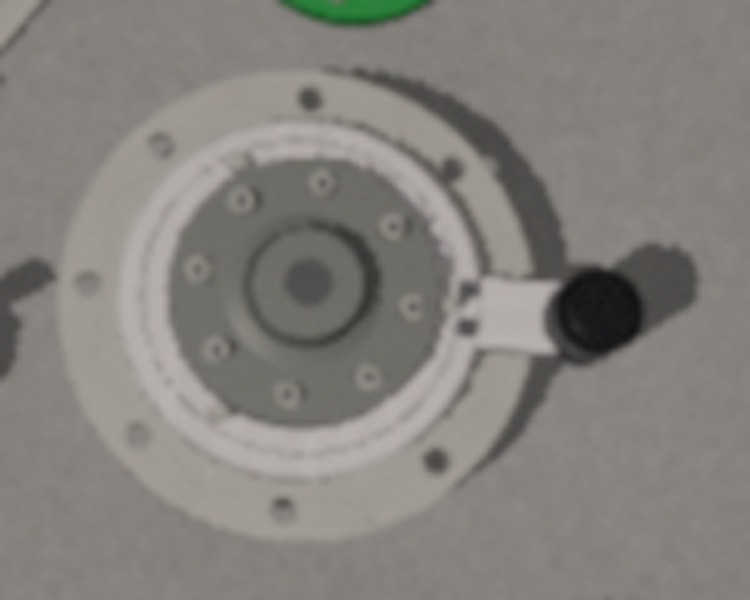

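Run:
```python
from h import *
from scipy.optimize import least_squares
T=np.array([(311,98),(452,168),(436,461),(283,511),(138,434),(88,282),(162,145)])/5+[250-.4,160-.4]
S=np.array([(147,304),(648,265),(596,412),(413,492)])/5+[170-.4,180-.4]
for nm,n,Q in(("top","top",T),("scene","scene",S)):
    P=np.array([ray(n,*q,.06)[:2] for q in Q])
    def f(x):
        a=np.arctan2(*(P-x[:2]).T[::-1]); k=np.round((a-x[2])/(np.pi/4))*np.pi/4+x[2]
        return (P-x[:2]-.1*np.c_[np.cos(k),np.sin(k)]).ravel()
    best=min((least_squares(f,[.578,-.044,t]) for t in np.linspace(0,.78,6)),key=lambda r:r.cost)
    print(nm,best.x,"phase deg",np.degrees(best.x[2]),"rms mm",1e3*np.sqrt(best.cost*2/len(P)))
# knob: flat crown top; sample crops
for n,c in(("top",(600,310)),("scene",(136,420))):
    o=(250,160) if n=="top" else (170,180)
    print(n,ray(n,c[0]/5+o[0]-.4,c[1]/5+o[1]-.4,.108))
# overlay
def draw(n,piv,kn,b,fn):
    im=cv2.imread(f"pics/{n}0.png");x0,y0,x1,y1=b;im=cv2.resize(im[y0:y1,x0:x1],None,fx=5,fy=5,interpolation=cv2.INTER_CUBIC)
    for c,r,z,col in((piv,.114,.06,(0,0,255)),(piv,.086,.078,(0,255,0)),(kn,.02,.105,(255,255,0)),(kn,.015,.111,(255,0,255))):
        q=((proj(n,circ((c[0],c[1],z),r))-[x0,y0]+.4)*5).astype(int); cv2.polylines(im,[q],True,col,1)
    cv2.imwrite(fn,im)
P=(.577,-.046)
for n,b in(("scene",(170,180,320,300)),("top",(250,160,400,280))):
    draw(n,P,(.567,-.178),b,f"pics/{n}1.png")
```

```text
top [ 0.57892141 -0.04327986  0.68568659] phase deg 39.286947905679675 rms mm 0.47763383232374895
scene [ 0.5780863  -0.04117093  0.68832373] phase deg 39.43804445737513 rms mm 0.2834220106326181
top [ 0.56492866 -0.17587869  0.108     ]
scene [ 0.56409918 -0.17399071  0.108     ]
```

View pics/scene1.png

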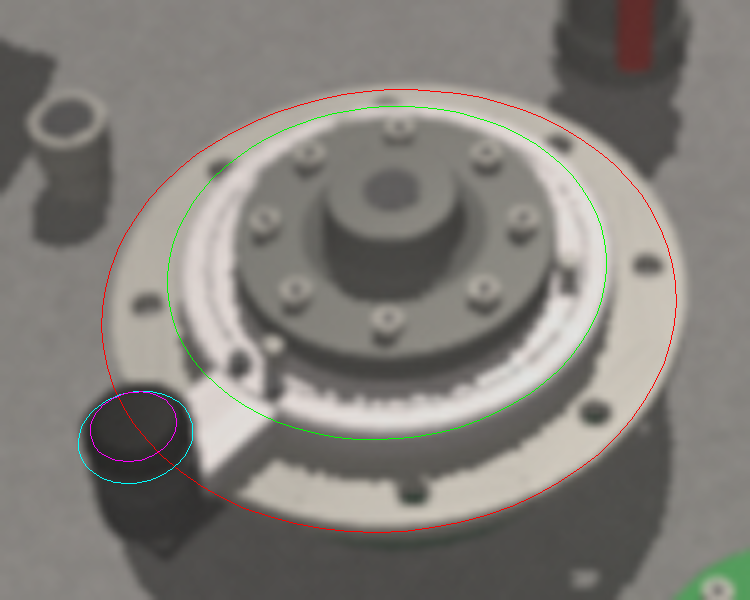

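View pics/top1.png

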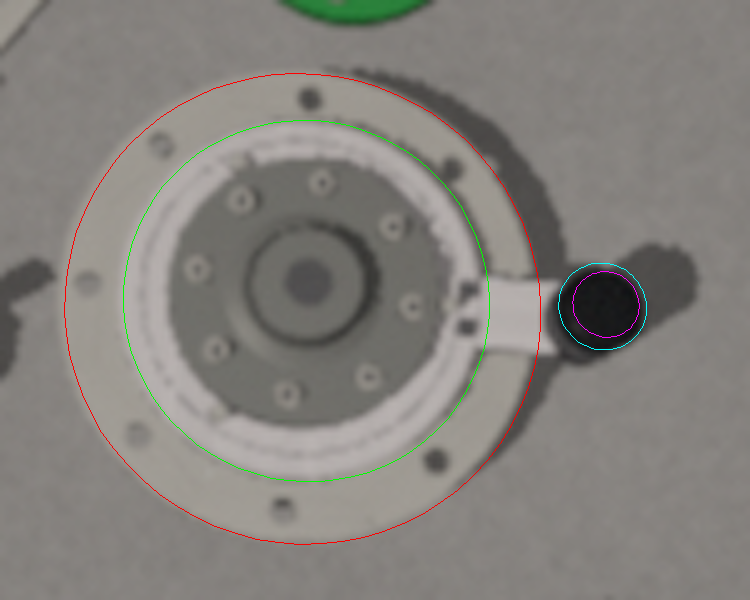

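The hole fit agrees between the cameras to about 2 mm and puts the pivot at about (0.5785, -0.042). The knob is at (0.565, -0.1755), 134 mm from the pivot at -95.6°. The next hole is at -50.6°, so the knob should end at (0.6635, -0.146). I'll approach with the fingers shut.

Call:
{"api": "servo_tool", "payload": {
  "steps": [0.15, 0.13, 0, 0, 0, 0, 1, 0.35, 0.3, 0, 0, 0, 0, 1, 0.55, 0.47, -0.05, 0, 0, 0, 1, 0.75, 0.64, -0.1, 0, 0, 0, 1, 0.89, 0.765, -0.15, 0, 0, 0, 1, 0.89, 0.765, -0.15, 0, 0, 0, 1],
  "squeeze": 20
}}

```text
t: 0.9
eef_pos: [0.3902, -0.3245, 0.2074]
ee_rot: [-3.141, 0.003, -1.154]
wrist_force: [-0.6, -0.2, -0.0]
width: 0.0421
```

Call:
{"api": "servo_tool", "payload": {
  "steps": [0.15, 0.13, 0, 0, 0, 0, 1, 0.35, 0.3, 0, 0, 0, 0, 1, 0.55, 0.47, -0.05, 0, 0, 0, 1, 0.75, 0.64, -0.1, 0, 0, 0, 1, 0.86, 0.73, -0.18, 0, 0, 0, 1, 0.887, 0.763, -0.24, 0, 0, 0, 1, 0.887, 0.763, -0.24, 0, 0, 0, 1, 0.887, 0.763, -0.24, 0, 0, 0, 1]
}}

```text
t: 1.7
eef_pos: [0.5644, -0.177, 0.1611]
ee_rot: [3.141, -0.0, -1.161]
wrist_force: [0.5, -0.7, -0.1]
width: 0.0005
```

Call:
{"api": "servo_tool", "payload": {
  "steps": [0.003, 0.006, -0.1, 0, 0, 0, 1, 0.003, 0.006, -0.2, 0, 0, 0, 1, 0.003, 0.006, -0.2, 0, 0, 0, 1]
}}

```text
t: 2.0
eef_pos: [0.5641, -0.1756, 0.1196]
ee_rot: [3.14, 0.002, -1.162]
wrist_force: [-0.4, 0.4, 0.2]
width: 0.0002
```

Run:
```python
from h import *
print(arm.state()["eef_pos"])
out=[]
for n,b in(("scene",(150,200,250,320)),("top",(310,160,410,280))):
    im=arm.camera(n)[:,:,::-1];x0,y0,x1,y1=b
    out.append(cv2.resize(im[y0:y1,x0:x1],None,fx=4,fy=4,interpolation=cv2.INTER_CUBIC))
cv2.imwrite("pics/c2.png",np.hstack(out))
```

```text
[ 0.56405947 -0.1756354   0.11962004]
```

View pics/c2.png

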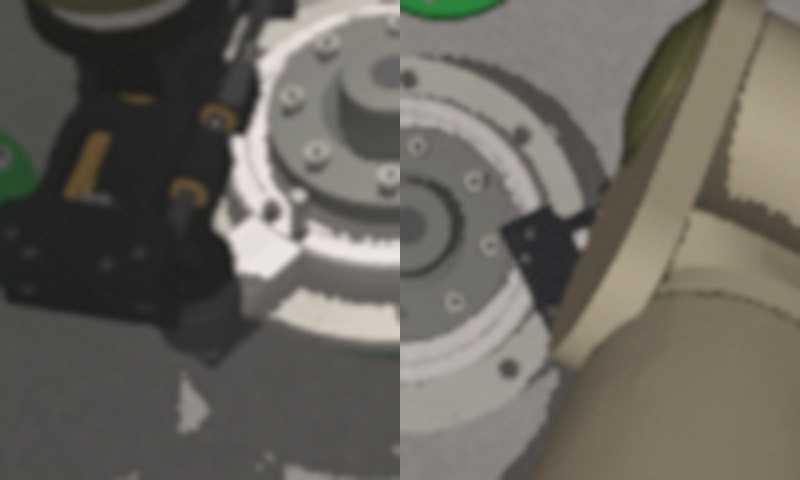

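The finger tips show just above the knob (crop around (195,240)). I'll press down in stages and watch the force.

Call:
{"api": "servo_tool", "payload": {
  "steps": [0, 0, -0.03, 0, 0, 0, 1, 0, 0, -0.06, 0, 0, 0, 1, 0, 0, -0.06, 0, 0, 0, 1]
}}

```text
t: 2.4
eef_pos: [0.5659, -0.1752, 0.109]
ee_rot: [-3.141, -0.002, -1.16]
wrist_force: [-0.7, -2.1, 4.6]
width: 0.0004
```

Call:
{"api": "servo_tool", "payload": {
  "steps": [0, 0, -0.02, 0, 0, 0, 1, 0, 0, -0.04, 0, 0, 0, 1, 0, 0, -0.04, 0, 0, 0, 1]
}}

```text
t: 2.7
eef_pos: [0.5662, -0.1752, 0.1017]
ee_rot: [-3.141, -0.002, -1.16]
wrist_force: [-1.3, -2.6, 8.8]
width: 0.0005
```

Call:
{"api": "servo_tool", "payload": {
  "steps": [0, 0, -0.012, 0, 0, 0, 1, 0, 0, -0.015, 0, 0, 0, 1, 0, 0, -0.015, 0, 0, 0, 1]
}}

```text
t: 3.0
eef_pos: [0.5664, -0.1752, 0.0993]
ee_rot: [-3.14, -0.003, -1.16]
wrist_force: [-0.5, -1.8, 8.9]
width: 0.0004
```

Call:
{"api": "servo_tool", "payload": {
  "steps": [0, 0, -0.008, 0, 0, 0, 1, 0, 0, -0.008, 0, 0, 0, 1]
}}

```text
t: 3.2
eef_pos: [0.5672, -0.1755, 0.0992]
ee_rot: [-3.138, -0.005, -1.16]
wrist_force: [-0.2, -0.3, 17.3]
width: 0.0003
```

The knob is at its stop (z 0.099, 17 N). I'll swing the first 30° along the arc, turning the wrist with it.

Call:
{"api": "servo_tool", "payload": {
  "steps": [0.035, -0.002, -0.002, 0, 0, 0.0167, 1, 0.07, -0.003, -0.002, 0, 0, 0.0333, 1, 0.105, -0.002, -0.002, 0, 0, 0.05, 1, 0.14, 0.001, -0.002, 0, 0, 0.0667, 1, 0.175, 0.006, -0.002, 0, 0, 0.0833, 1, 0.21, 0.0125, -0.002, 0, 0, 0.1, 1, 0.244, 0.021, -0.002, 0, 0, 0.1167, 1, 0.277, 0.031, -0.002, 0, 0, 0.1333, 1, 0.31, 0.043, -0.002, 0, 0, 0.15, 1, 0.3425, 0.0565, -0.002, 0, 0, 0.1667, 1, 0.3425, 0.0565, -0.002, 0, 0, 0.1667, 1]
}}

```text
t: 4.3
eef_pos: [0.6361, -0.1626, 0.0991]
ee_rot: [-3.139, -0.005, -0.634]
wrist_force: [-1.1, 4.2, 19.3]
width: 0.0004
```

Run:
```python
from h import *
s=arm.state();print(s["eef_pos"],s["wrist_force"])
out=[]
for n,b in(("scene",(170,180,320,300)),("top",(250,160,400,280))):
    im=arm.camera(n)[:,:,::-1];cv2.imwrite(f"pics/{n}3.png",im);x0,y0,x1,y1=b
    out.append(cv2.resize(im[y0:y1,x0:x1],None,fx=4,fy=4,interpolation=cv2.INTER_CUBIC)[:, :])
cv2.imwrite("pics/c3.png",cv2.resize(np.hstack(out),(800,320)))
```

```text
[ 0.63609507 -0.16259012  0.09909101] [-1.05780011  4.18533735 19.29173724]
```

View pics/c3.png

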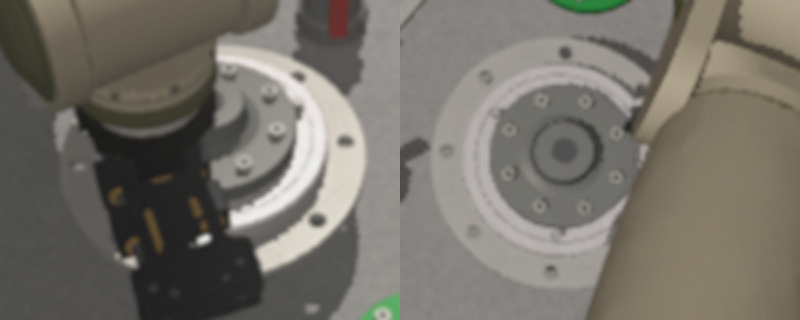

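```bash
cat >> h.py <<'E'
def screws(fn,n="top"):
    im=cv2.imread(fn,0).astype(np.float32); c=np.array([.5785,-.0422]); 
    # polar unwrap at screw height, median over radius -> phase of 8-fold pattern
    a=np.radians(np.arange(0,360,.5)); prof=[]
    for r in np.linspace(.044,.060,9):
        p=proj(n,np.c_[c[0]+r*np.cos(a),c[1]+r*np.sin(a),np.full(len(a),.097)]).astype(np.float32)
        prof.append(cv2.remap(im,p[:,:1],p[:,1:],cv2.INTER_LINEAR).ravel())
    return np.array(prof)
E
python3 - <<'E'
from h import *
A=screws("pics/top0.png").max(0);B=screws("pics/top3.png").max(0)
deg=np.arange(0,360,.5)
m=(deg>10)&(deg<200)  # visible after
res=[]
for s in np.arange(0,60,.5):
    A2=np.roll(A,int(s*2)); res.append((np.corrcoef(A2[m],B[m])[0,1],s))
print(sorted(res)[::-1][:6])
E
```

```text
[(np.float64(0.8295084845332704), np.float64(31.0)), (np.float64(0.8266285953869047), np.float64(30.5)), (np.float64(0.8217175183549011), np.float64(31.5)), (np.float64(0.8125190468470816), np.float64(30.0)), (np.float64(0.8037480518737552), np.float64(32.0)), (np.float64(0.7872018652023061), np.float64(29.5))]
```

The screw pattern in the top picture shows the table turned about 30.7°, and the TCP arc gives 30.4°. I'll go on by about 14.4°.

Call:
{"api": "servo_tool", "payload": {
  "steps": [0.021, 0.0105, 0, 0, 0, 0.011, 1, 0.042, 0.021, 0, 0, 0, 0.0222, 1, 0.062, 0.033, 0, 0, 0, 0.033, 1, 0.082, 0.0445, 0, 0, 0, 0.0444, 1, 0.1115, 0.064, 0, 0, 0, 0.0611, 1, 0.13, 0.078, 0, 0, 0, 0.0722, 1, 0.143, 0.088, 0, 0, 0, 0.08, 1, 0.143, 0.088, 0, 0, 0, 0.08, 1, 0.143, 0.088, 0, 0, 0, 0.08, 1]
}}

```text
t: 5.3
eef_pos: [0.6638, -0.1447, 0.0991]
ee_rot: [-3.14, -0.003, -0.384]
wrist_force: [-3.4, 5.5, 18.3]
width: 0.0004
```

Run:
```python
from h import *
s=arm.state();print(s["eef_pos"],s["wrist_force"]);p=s["eef_pos"];print(np.degrees(np.arctan2(p[1]+.0422,p[0]-.5785)),np.hypot(p[1]+.0422,p[0]-.5785))
out=[]
for n,b in(("scene",(170,180,320,300)),("top",(250,160,400,280))):
    im=arm.camera(n)[:,:,::-1];cv2.imwrite(f"pics/{n}4.png",im);x0,y0,x1,y1=b
    out.append(cv2.resize(im[y0:y1,x0:x1],None,fx=4,fy=4,interpolation=cv2.INTER_CUBIC)[:, :])
cv2.imwrite("pics/c4.png",cv2.resize(np.hstack(out),(800,320)))
A=screws("pics/top0.png").max(0);B=screws("pics/top4.png").max(0)
deg=np.arange(0,360,.5)
for lo,hi in((10,200),(20,180)):
  m=(deg>lo)&(deg<hi); res=[]
  for t in np.arange(30,60,.5):
    res.append((round(np.corrcoef(np.roll(A,int(t*2))[m],B[m])[0,1],3),t))
  print(sorted(res)[::-1][:5])
```

```text
[ 0.66378911 -0.14467175  0.09905287] [-3.40545964  5.48525801 18.3151656 ]
-50.22877003176959 0.1333217607527377
[(np.float64(0.633), np.float64(44.5)), (np.float64(0.63), np.float64(45.0)), (np.float64(0.628), np.float64(44.0)), (np.float64(0.619), np.float64(45.5)), (np.float64(0.616), np.float64(43.5))]
[(np.float64(0.652), np.float64(44.5)), (np.float64(0.649), np.float64(45.0)), (np.float64(0.647), np.float64(44.0)), (np.float64(0.636), np.float64(45.5)), (np.float64(0.633), np.float64(43.5))]
```

View pics/c4.png

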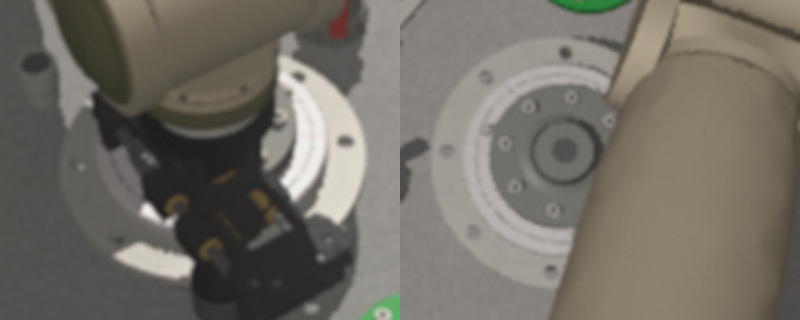

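The table reads about 44.7°, inside the capture range. I'll let the knob rise part way and check that the force follows it, which would mean the pin is in the hole.

Call:
{"api": "servo_tool", "payload": {
  "steps": [0, 0, 0.012, 0, 0, 0, 1, 0, 0, 0.024, 0, 0, 0, 1, 0, 0, 0.036, 0, 0, 0, 1, 0, 0, 0.036, 0, 0, 0, 1]
}}

```text
t: 5.8
eef_pos: [0.6632, -0.1449, 0.1046]
ee_rot: [-3.141, -0.001, -0.384]
wrist_force: [-0.7, 2.6, 8.1]
width: 0.0006
```

The knob is still pushing at 8 N at z = 0.1046 (6.4 mm in, past the 9.5 mm riding depth), so the pin is in the hole. I'll lift straight off and back away.

Call:
{"api": "servo_tool", "payload": {
  "steps": [0, 0, 0.012, 0, 0, 0, 1, 0, 0, 0.024, 0, 0, 0, 1, 0, 0, 0.036, 0, 0, 0, 1, 0, 0, 0.06, 0, 0, 0, 1, 0, 0, 0.15, 0, 0, 0, 1, 0, 0, 0.3, 0, 0, 0, 1, 0, 0, 0.5, 0, 0, 0, 1, -0.1, -0.2, 0.6, 0, 0, 0, 1, -0.3, -0.4, 0.6, 0, 0, 0, 1, -0.5, -0.6, 0.6, 0, 0, 0, 1, -0.7, -0.8, 0.6, 0, 0, 0, 1, -0.9, -1, 0.6, 0, 0, 0, 1, -0.9, -1, 0.6, 0, 0, 0, 1]
}}

```text
t: 7.1
eef_pos: [0.48, -0.3479, 0.2229]
ee_rot: [3.141, 0.001, -0.388]
wrist_force: [0.2, -0.4, -0.7]
width: 0.0004
```

Run:
```python
from h import *
s=arm.state();print(s["t"],s["eef_pos"],s["wrist_force"])
out=[]
P=np.array([.5785,-.0422]);a=np.radians(39.36-90);K=P+.134*np.array([np.cos(a),np.sin(a)])
for n,b in(("scene",(170,180,320,300)),("top",(250,160,400,280))):
    im=arm.camera(n)[:,:,::-1].copy();cv2.imwrite(f"pics/{n}5.png",im);x0,y0,x1,y1=b
    c=cv2.resize(im[y0:y1,x0:x1],None,fx=4,fy=4,interpolation=cv2.INTER_CUBIC)
    for z,col in((.111,(255,0,255)),(.1015,(0,255,255))):
        cv2.polylines(c,[((proj(n,circ((*K,z),.015))-[x0,y0]+.4)*4).astype(int)],True,col,1)
    out.append(c)
cv2.imwrite("pics/c5.png",np.vstack(out)[:, :]) if 0 else cv2.imwrite("pics/c5.png",cv2.resize(np.hstack(out),(800,320)))
cv2.imwrite("pics/c5s.png",out[0])
A=screws("pics/top0.png").max(0);B=screws("pics/top5.png").max(0)
deg=np.arange(0,360,.5);m=(deg>10)&(deg<200)
print(sorted((round(np.corrcoef(np.roll(A,int(t*2))[m],B[m])[0,1],3),t) for t in np.arange(30,60,.5))[::-1][:4])
```

```text
7.1 [ 0.4799957  -0.34794659  0.22290277] [ 0.19499439 -0.41005757 -0.69141082]
[(np.float64(0.593), np.float64(44.0)), (np.float64(0.591), np.float64(44.5)), (np.float64(0.587), np.float64(43.5)), (np.float64(0.583), np.float64(45.0))]
```

View pics/c5.png

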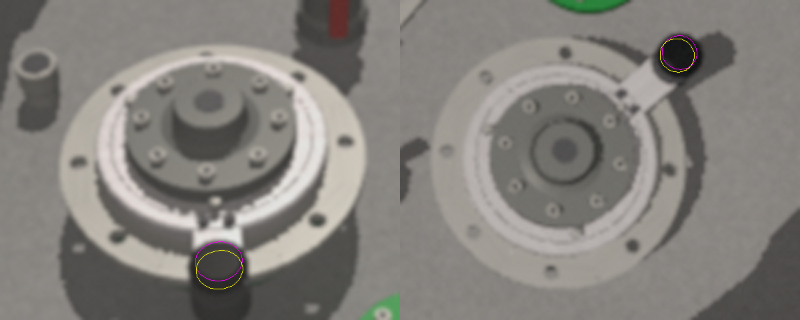

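View pics/c5s.png

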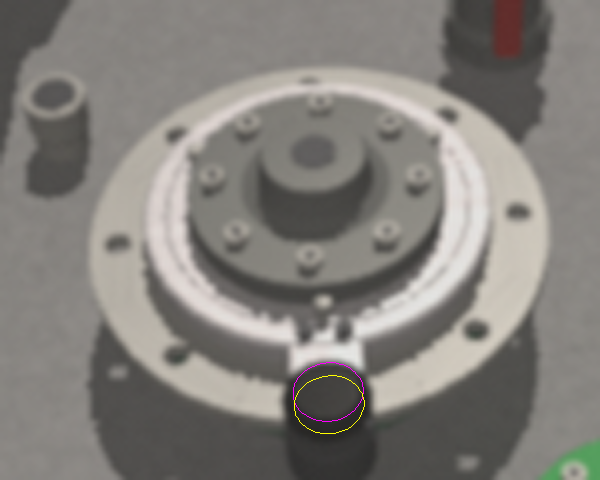

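View pics/scene5.png

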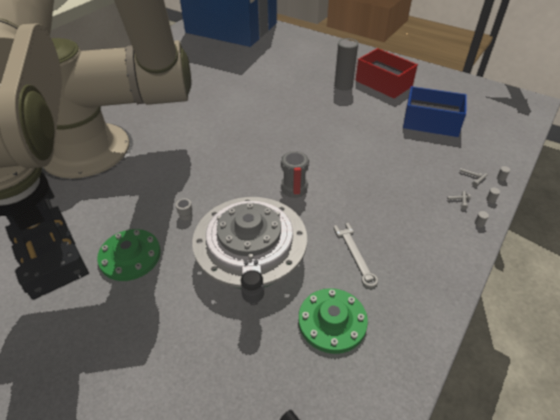

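The knob is at the new hole (scene (252,278)). Its dark crown fits the "out" circle, the bonnet is seated, and the socket, spanner and valve haven't moved. I'll hand it in.

```bash
python3 -c "
from cell import arm
print(arm.finish_job())"
```

```text
the job is handed in; nothing more can be done
None
```

I pressed the plunger knob to its stop with the shut fingertips and swung the table one hole anticlockwise. I then let the knob spring back out and backed the arm away. The job was handed in at about 7.2 s of the 32 s allowed.

- **Lock:** part way through the release the knob still pushed back with 8 N at 6.4 mm in. That is well above the 9.5 mm depth where it rides between holes, so the pin is in the hole. The final pictures show the knob at the height it has when fully out.
- **Angle:** the knob lies on the position expected for the next hole. The bonnet's screws read about 44–44.5° of turn against a nominal 45°; the hole's play or the coarse, low-correlation screw match (0.59) could explain that.
- **Forces:** the highest wrist force I saw was about 19 N upward.
- **Surroundings:** the bonnet is still seated in the middle of the table. The socket, spanner and valve look unmoved, judged by eye from the pictures.

No check failed; the only disagreements were the small angle difference above and about 2 mm between the two cameras.

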